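# Open a sample jar at the inspection counter

## Task

Carry the blue-capped sample jar by its handle to the aluminium bracing block and set it right down into the pocket; keep off the cap until the jar is in there. Then unscrew the tight blue cap, just until its threads let go, with the jar staying down in the block, lift it straight off and finish still holding it level about two centimetres above the open mouth. Leave the red-capped jar and everything else on the counter where it is.

Things in the scene. Friction and masses are not known exactly. Their poses are not given: they have to be found in the camera images.
- jar: White square plastic jar with the blue cap, loose, 0.2 to 0.5 kg. Body 70 x 70 mm, 75 mm tall, then a round neck 40 mm across up to 103 mm. Origin: centre of its underside; z up; x, y square to its sides. Loop handle on its -x side (x -35 to -89, y +-5, z 38 to 74 mm). Starts left or right of the block, handle towards the robot (yaw within 0.6 rad).
- handle: The blue-capped jar's handle, a fixed loop. Origin = grasp point: the middle of its level top arm, 65 mm from the jar's axis on the jar's -x side and 67 mm above the jar's underside. The arm runs along the jar's x, 10 mm wide (along y), 14 mm tall; pinch it from above across y. Axes as the jar's.
- jar_mouth (a point): Centre of the jar's mouth, at the top of the neck under the cap, 103 mm above the jar's underside. Axes as the jar's. The screwed-on cap's skirt reaches 15 mm below it, ending 13 mm above the jar's shoulder.
- cap: Blue ribbed screw cap, 58 mm across, 22 mm tall, 0.06 kg, white stripe on top along its +x. Origin: its centre, 99 mm above the jar's underside when on; z up. Tight (about 0.3 N m). Starts at yaw 0 to 0.2 rad from the jar's; unscrews anticlockwise seen from above, lets go near yaw 1.05, next stop at 1.6 rad; the jar itself gives up to 0.1 rad in the pocket. May rise 3 mm or stay level as it turns.
- block: Aluminium bracing block with orange lips, fixed to the counter, base 112 x 112 mm. Square pocket 78 x 78 mm for the jar's foot keeps it from turning (any quarter turn fits); floor 8 mm above the counter, straight walls to 24 mm, lips flaring to about 93 mm at 35 mm height, below the jar's handle. Origin: centre of its underside; x, y square to the pocket; yaw within 0.4 rad.
- red_jar: The same kind of jar with a red cap, 0.45 kg, to be left alone. Origin: centre of its underside.
- parcel_a: Green wrapped parcel with black bands, 115 x 165 x 50 mm, at the far side. Origin: centre of its underside. Leave alone.
- tape_roll: Black roll of tape, 90 mm across, 24 mm tall, lying flat near the robot on its right. Origin: centre of its underside. Leave alone.
- stapler: Red and black stapler, 130 x 34 x 42 mm, near the robot on its left. Origin: centre of its underside. Leave alone.
- spray_bottle: Green pump spray bottle, 96 mm across, 205 mm tall, at the far side. Origin: centre of its underside. Leave alone.
- marker: Blue marker pen, 14 mm thick, lying in the grey tray on the right. Origin: underside at mid-length. Leave alone.

How it is judged:
On the way, in this order (a step that is already met when the one before it is completed fails the run):
1. the jar is lifted off the counter by its handle (height (world z) of jar above 0.02 m and contact force between the fingers and handle above 1 N), for 0.1 s.
2. the jar sits right down in the block's pocket, cap still on (horizontal distance between jar and block below 0.01 m and z of jar in the frame of block below 0.013 m and angle between jar's own z axis and vertical below 0.1 rad and z of cap in the frame of jar below 0.105 m), for 0.3 s.
3. the cap has been turned past its threads, with the jar down in the block (horizontal distance between jar and block below 0.01 m and z of jar in the frame of block below 0.013 m and angle between jar's own z axis and vertical below 0.1 rad and angle between the x axis of cap and the x axis of jar, either way round above 0.95 rad and contact force between the fingers and cap above 1 N), for 0.05 s.
At the end, for the whole second after the job is handed in: The jar sits upright on the pocket floor (within 5 mm in height, 10 mm sideways, 0.1 rad); the fingers hold the cap still, level within 0.2 rad, over the mouth within 15 mm sideways, its skirt 2.5 to 46 mm above the mouth, touching nothing of the jar (horizontal distance between jar and block below 0.01 m and z of jar in the frame of block below 0.013 m and angle between jar's own z axis and vertical below 0.1 rad and z of cap in the frame of jar between 0.1165 and 0.16 m and horizontal distance between cap and jar_mouth below 0.015 m and angle between cap's own z axis and vertical below 0.2 rad and contact force between the fingers and cap above 1 N and contact force between cap and jar below 0.05 N and linear speed of cap below 0.02 m/s); the arm keeps its last pose, push and grip.
It fails at once if the cap is gripped while the jar is not down in the block (more than 10 mm up or 15 mm off) (contact force between the fingers and cap above 1 N and not (horizontal distance between jar and block below 0.015 m and z of jar in the frame of block below 0.018 m)).
It fails at once if the jar tips over or is tilted by more than 0.5 rad (angle between jar's own z axis and vertical above 0.5 rad).
It fails at once if a bystander is moved by more than 3 cm (marker 4 cm) (distance of any of red_jar, parcel_a, tape_roll, stapler, spray_bottle from where it was at the start of the episode above 0.03 m or distance of marker from where it was at the start of the episode above 0.04 m).
It also fails if it takes over 51 s, if anything falls off the work surface, if the arm or the gripper's body presses on something with over 40 N, if the wrist force passes 120 N, or if a joint passes its speed limit or range.

## Robot

A 7-joint arm with a two-finger parallel gripper is mounted at the origin on the work surface. World frame = base frame: x ahead of the robot, y to its left, z up, the work surface at z = 0. Lengths are in m, angles in rad, forces in N, time in s.
With the tool pointing down it reaches from about 0.35 to 0.9 m from the base axis. Payload 7.2 kg.
Tool frame: the origin (TCP) lies on the centre line of the jaws, within the pads' length; the fingertips stand 8 mm ahead of it and the grasp point (between the pads) lies 11 mm behind it; x points along the fingers, z is the direction in which the jaws open and shut, and the axes are right-handed (so a half turn about x gives the same grasp; the last joint's range is limited). The gripper opens to 85 mm and grips with 20 to 120 N. Pads are 22 mm wide; open, the fingers measure 114 mm over their backs; the gripper's body (76 mm by 85 mm) begins 54 mm behind the grasp point. The pads swing forward as they close: fully open they stand 13 mm farther back than shut.
Start: joints at [-0.068, 0.411, -0.013, 1.596, 0.006, 1.134, -0.082], TCP at [0.625, -0, 0.239] pointing down, gripper open.
Joint ranges: [-2.95, 2.95], [-0.29, 1.99], [-1.47, 1.44], [0.14, 2.54], [-1.03, 4.17], [0.13, 1.85], [-2.86, 2.86]. Speed limits (rad/s): [2.39, 2.39, 3.01, 3.01, 3.14, 3.14, 3.14].

## Interface

Orientations are given as a rotation vector (axis times angle).
In Python, from workcell import bot gives the robot as it stands. The module is installed in compiled form; this text tells all that it offers.
- The arm moves only by the shell command python3 -m pendant 'ROWS' [FORCE]. ROWS is JSON, a list of rows, each a list of 3 entries, a list of its own where there are three numbers: the shift along the tool's x, y, z in cm, then the turn, a rotation vector about the tool's x, y, z in rad, then the finger opening in cm, from 0 to 8.54. In form: [[[x, y, z], [rx, ry, rz], claw], ...]. A call has 1 to 10 rows; each row is the pose to reach, as a shift and turn from the pose measured when the call began, along the tool's axes at that moment; what a row does not reach only later rows make up. A row lasts 1/8 s, in which the tool goes at most 62.5 mm and 10.7 degrees, less where a joint would pass 70% of its speed; a pose out of reach is approached as far as the arm can. A call with a gripper value outside its range is refused whole. The fingers move at their own pace and stop on an object; FORCE is the grip in N (left out, the last holds). Time passes only in rows, so rows that repeat a pose let the fingers close. It gives the time, the measured TCP pose, the force and the opening at its end, in the units of the state.
- bot.state(): the state, without advancing time (a new reading comes with each control period).
- bot.snapshot(name): name is "scene" or "side" or "wrist"; returns a dict with "pixels" (400x640x3 uint8, red, green, blue), "fx", "fy", "cx", "cy" (pixels), "world_from_camera" (4x4, takes a point from camera to world coordinates); the wrist camera has in their place "T_tool_cam" (4x4, takes a point from camera to tool coordinates, whose origin is the TCP and whose axes are the tool frame's). Camera axes: x right, y down, z forward; pixel columns grow to the right and rows downward; lengths in m; the calibration is good to about 2 mm. A picture is of the moment at which its call begins: read the wrist's pose just before it. There is no depth.
- bot.job_done(): hands the job in, once; it reports no verdict.
Trained networks look in a picture, given as the dict that the camera call returned (one of the last four; its "shot" number tells which), for a name from the list of things; names that differ only in an ending like _2 or _b are one class to them, and where a whole thing is asked for, a point or a joint stands for the part that bears it (a point fixed in the world has none). Each returns a list of dicts, best first, with "score" (0 to 1); they miss things now and then, are a little off and sometimes report something else, mostly with a low value. They report only what shows in the picture. A call takes as long as a camera call.
- bot.look_for(picture, query): "bbox" ([left, top, width, height] in pixels, round what is visible of it).
- bot.silhouettes(picture, query): "region" (400x640 bool, what is visible of it) and "bbox" ([left, top, width, height] in pixels, round what is visible of it).
- bot.landmark_of(picture, query): "uv" ([column, row] in pixels: a listed point, or the origin of a listed thing).
The state is a dict: "time": time; "q": joint angles; "qvel": joint speeds; "joint_torque": joint torques, N m; "eef_pos": TCP position; "tool_rot": TCP orientation; "wrist_force": force on the tool from outside, world axes, zero at the start; "torque": the same for the moment, N m; "width": opening from 0.0 (shut) to 1.0 (fully open).
Only numpy, scipy, OpenCV 4.12 (cv2) and the standard library are available. Lean on these libraries where they do the work, as an engineer would, in place of code of your own. Each camera call takes 0.05 s, during which the arm holds its last target.

## Working session

There is one attempt and no reset: what is moved stays moved. The work goes in short steps, Python scripts to look and compute and a shell command to move; the robot and the scene stay as the last step left them, time stands still between calls to the robot, and variables do not carry over. Pictures are saved under pics/ and viewed, and the job is handed in when it is done.

```bash
mkdir -p pics; ls
python3 - <<'E'
from workcell import bot
import cv2,numpy as np
s=bot.state();print({k:np.round(v,3).tolist() for k,v in s.items()})
for n in ["scene","side","wrist"]:
    p=bot.snapshot(n); cv2.imwrite(f"pics/{n}0.png",p["pixels"][:,:,::-1])
    print(n,p["fx"],p["fy"],p["cx"],p["cy"],np.round(p.get("world_from_camera",p.get("T_tool_cam")),3).tolist())
    for q in ["jar","handle","jar_mouth","cap","block","red_jar"]:
        l=bot.landmark_of(p,q); print(q,[(np.round(d["uv"],1).tolist(),round(d["score"],2)) for d in l[:3]], [(np.round(d["bbox"]).tolist(),round(d["score"],2)) for d in bot.look_for(p,q)[:2]])
print(bot.state()["time"])
E
```

```text
pics
{'time': 0.0, 'q': [-0.068, 0.412, -0.013, 1.597, 0.006, 1.134, -0.082], 'qvel': [0.002, -0.0, 0.001, 0.001, 0.0, 0.001, -0.001], 'joint_torque': [-0.001, -60.064, 0.681, -29.942, 0.014, 0.01, 0.0], 'eef_pos': [0.625, -0.0, 0.238], 'tool_rot': [-0.0, 1.572, -0.0], 'wrist_force': [0.248, 0.184, -0.639], 'torque': [-0.023, 0.06, -0.007], 'width': 1.002}
scene 491.11924225698846 491.11924225698846 313.28550231555846 191.9968606689286 [[-0.647, 0.65, -0.399, 1.212], [0.763, 0.554, -0.334, 0.52], [0.004, -0.52, -0.854, 1.57], [0.0, 0.0, 0.0, 1.0]]
jar [([275.2, 188.2], 0.6)] [([265.0, 172.0, 29.0, 24.0], 0.79)]
handle [([290.7, 171.3], 0.62)] []
jar_mouth [([273.9, 172.8], 0.72), ([318.3, 230.7], 0.43)] [([263.0, 172.0, 32.0, 23.0], 0.96)]
cap [([277.0, 172.9], 0.77)] [([268.0, 162.0, 18.0, 19.0], 0.76)]
block [([318.2, 228.3], 0.82)] [([298.0, 208.0, 43.0, 37.0], 0.55), ([439.0, 208.0, 14.0, 41.0], 0.44)]
red_jar [([366.5, 245.8], 0.84)] [([355.0, 219.0, 30.0, 42.0], 0.73)]
side 519.9454133845521 519.9454133845521 324.76140950171606 197.90958047224848 [[0.912, -0.259, 0.318, 0.053],
[... 471 characters left out ...]
, 36.0], 0.79)]
red_jar [([291.0, 169.9], 0.68), ([356.4, 254.1], 0.66)] [([267.0, 138.0, 44.0, 41.0], 0.65)]
wrist 323.82270268831604 323.82270268831604 316.13723073158764 201.6898309603446 [[-0.002, -0.314, 0.949, -0.135], [-0.001, -0.949, -0.314, 0.08], [1.0, -0.001, 0.001, 0.001], [0.0, 0.0, 0.0, 1.0]]
jar [([268.0, 319.5], 0.86)] [([208.0, 289.0, 90.0, 80.0], 0.84)]
handle [([209.1, 329.1], 0.79)] [([212.0, 317.0, 27.0, 32.0], 0.94)]
jar_mouth [] [([211.0, 289.0, 88.0, 78.0], 0.9)]
cap [([251.0, 380.3], 0.94)] [([223.0, 350.0, 58.0, 36.0], 0.66)]
block [([273.5, 147.6], 0.96), ([206.9, 332.1], 0.39)] [([224.0, 95.0, 106.0, 106.0], 0.92)]
red_jar [] [([191.0, 0.0, 65.0, 6.0], 0.72)]
1.95
```

View pictures.

Run:
```python
import cv2,numpy as np
a=cv2.imread("pics/scene0.png");b=cv2.imread("pics/side0.png")
c=np.hstack([cv2.resize(a[130:280,230:430],(400*1,300)),cv2.resize(b[110:290,230:430],(333,300))])
cv2.imwrite("pics/c0.png",c)
```

```text
(no output)
```

View pics/wrist0.png

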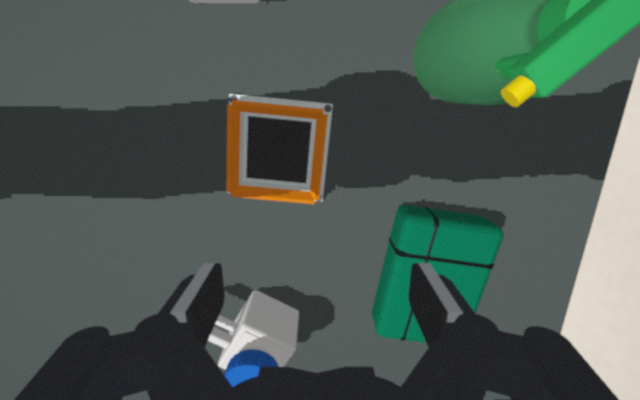

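View pics/c0.png

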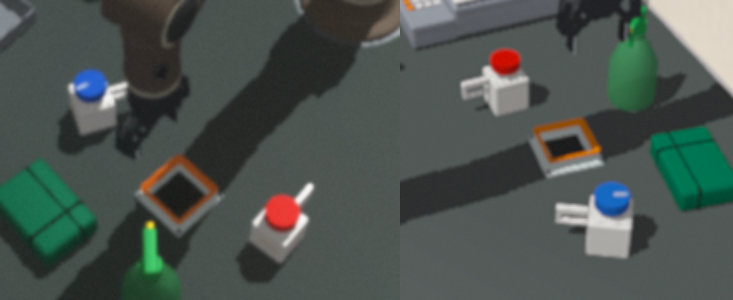

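View pics/side0.png

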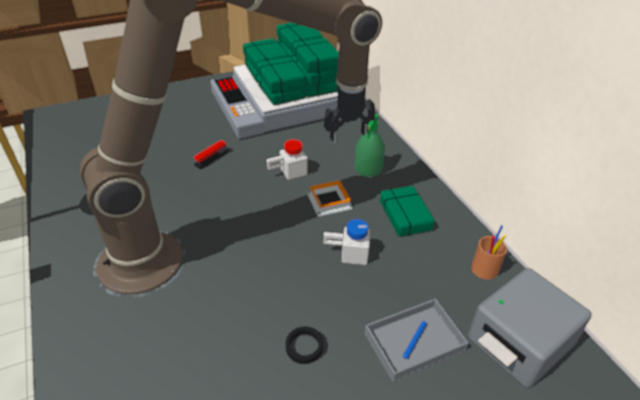

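```bash
cat > h.py <<'E'
import numpy as np,cv2
from scipy.spatial.transform import Rotation as R
from scipy.optimize import least_squares
from workcell import bot
def cam(p,st=None):
    if "world_from_camera" in p: return np.array(p["world_from_camera"])
    T=np.eye(4);T[:3,:3]=R.from_rotvec(st["tool_rot"]).as_matrix();T[:3,3]=st["eef_pos"]
    return T@np.array(p["T_tool_cam"])
def proj(p,W,X):
    X=np.atleast_2d(X);c=(X-W[:3,3])@W[:3,:3]
    return np.c_[p["fx"]*c[:,0]/c[:,2]+p["cx"],p["fy"]*c[:,1]/c[:,2]+p["cy"]]
def onplane(p,W,uv,z):
    d=W[:3,:3]@np.array([(uv[0]-p["cx"])/p["fx"],(uv[1]-p["cy"])/p["fy"],1])
    return W[:3,3]+d*(z-W[2,3])/d[2]
def shot(n,name=None):
    st=bot.state();p=bot.snapshot(n)
    if name: cv2.imwrite(f"pics/{name}.png",p["pixels"][:,:,::-1])
    return p,cam(p,st)
E
python3 - <<'E'
from h import *
K={}
for n in ["scene","side","wrist"]:
    p,W=shot(n)
    for q,z in [("jar",0),("handle",.067),("jar_mouth",.103),("cap",.099),("block",0)]:
        l=bot.landmark_of(p,q)
        if l: print(n,q,np.round(onplane(p,W,l[0]["uv"],z),3),round(l[0]["score"],2))
    if n=="wrist":
        for q in ["block"]:
            m=bot.silhouettes(p,q)[0]["region"].astype(np.uint8)
        # orange
        hsv=cv2.cvtColor(p["pixels"],cv2.COLOR_RGB2HSV)
        o=cv2.inRange(hsv,(8,150,120),(20,255,255))*m
        c=max(cv2.findContours(o,cv2.RETR_EXTERNAL,2)[0],key=cv2.contourArea)
        b=cv2.boxPoints(cv2.minAreaRect(c)); print(b)
        w=np.array([onplane(p,W,x,.035) for x in b]);print(np.round(w,4),w.mean(0)); 
        for i in range(4): d=w[(i+1)%4]-w[i];print(np.linalg.norm(d),np.arctan2(d[1],d[0]))
        h=cv2.findContours(o,cv2.RETR_CCOMP,2)
        m=bot.silhouettes(p,"jar")[0]["region"]; cv2.imwrite("pics/m.png",m*255)
print(bot.state()["time"])
E
```

```text
scene jar [ 0.539 -0.224 -0.   ] 0.81
scene handle [ 0.495 -0.192  0.067] 0.39
scene jar_mouth [ 0.556 -0.207  0.103] 0.94
scene cap [ 0.542 -0.216  0.099] 0.7
scene block [0.587 0.016 0.   ] 0.86
side jar [ 0.565 -0.208  0.   ] 0.74
side handle [ 0.498 -0.177  0.067] 0.61
side jar_mouth [ 0.553 -0.21   0.103] 0.57
side cap [ 0.564 -0.207  0.099] 0.85
side block [0.589 0.034 0.   ] 0.85
wrist jar [ 0.555 -0.211  0.   ] 0.71
wrist handle [ 0.503 -0.178  0.067] 0.72
wrist cap [ 0.552 -0.213  0.099] 0.61
wrist block [0.579 0.017 0.   ] 0.92
[[219.60472 194.94977]
 [228.52312  99.39549]
 [327.0647  108.59271]
 [318.1463  204.14699]]
[[ 0.5206 -0.0241  0.035 ]
 [ 0.5389  0.0755  0.035 ]
 [ 0.6373  0.0666  0.035 ]
 [ 0.6285 -0.0349  0.035 ]] [0.58135398 0.02077647 0.035     ]
0.10136033109676716 1.3891689609542386
0.09880441389668741 -0.09039811737557492
0.10193678980453325 -1.657934903241154
0.1083754757438679 3.0419909922067863
2.95[ WARN:0@11.160] global loadsave.cpp:1063 imwrite_ Unsupported depth image for selected encoder is fallbacked to CV_8U.
```

```bash
python3 -m pendant '[[[8.9,-17.8,-12.5],[-1.05,0,0],5],[[8.9,-17.8,-12.5],[-1.05,0,0],5],[[8.9,-17.8,-12.5],[-1.05,0,0],5],[[8.9,-17.8,-12.5],[-1.05,0,0],5],[[8.9,-17.8,-12.5],[-1.05,0,0],5],[[8.9,-17.8,-12.5],[-1.05,0,0],5],[[8.9,-17.8,-12.5],[-1.05,0,0],5],[[8.9,-17.8,-12.5],[-1.05,0,0],5],[[8.9,-17.8,-12.5],[-1.05,0,0],5]]' 30
python3 - <<'E'
from h import *
p,W=shot("wrist","w1")
for q,z in [("jar",0),("handle",.067),("jar_mouth",.103),("cap",.099),("block",0)]:
    l=bot.landmark_of(p,q)
    if l: print(q,np.round(l[0]["uv"]),np.round(onplane(p,W,l[0]["uv"],z),4),round(l[0]["score"],2))
print(W[:3,3],bot.state()["q"],bot.state()["time"])
np.savez("w1.npz",pix=p["pixels"],W=W,fx=p["fx"],cx=p["cx"],cy=p["cy"])
E
```

```text
time: 4.08
eef_pos: [0.5001, -0.1779, 0.1503]
tool_rot: [-0.817, 1.412, 0.817]
wrist_force: [-0.3, 0.4, 0.1]
width: 0.584
jar [314. 251.] [ 0.5561 -0.2119  0.    ] 0.6
handle [319. 211.] [ 0.5009 -0.1763  0.067 ] 0.8
jar_mouth [ 74. 378.] [ 0.5129 -0.3871  0.103 ] 0.2
cap [312. 318.] [ 0.5565 -0.2133  0.099 ] 0.95
block [553. 158.] [0.5822 0.0171 0.    ] 0.81
[ 0.43123235 -0.1382302   0.28494304] [ 0.38934022  0.3585694  -0.17280371  1.91360604  0.0786224   0.87580014
  1.22686048] 4.375
```

View pics/w1.png

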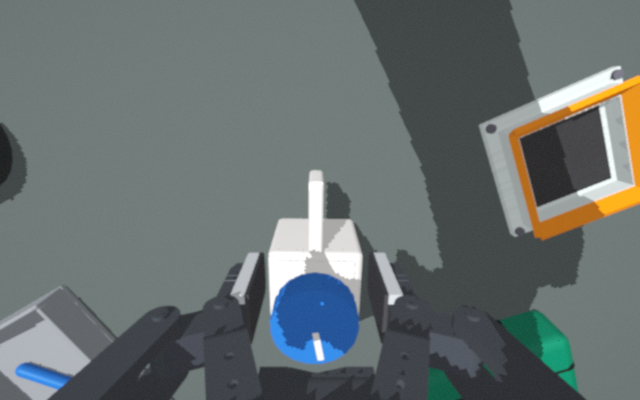

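Run:
```python
from h import *
d=np.load("w1.npz");p=dict(fx=d["fx"],fy=d["fx"],cx=d["cx"],cy=d["cy"]);W=d["W"];im=d["pix"]
hsv=cv2.cvtColor(im,cv2.COLOR_RGB2HSV)
b=cv2.inRange(hsv,(100,120,60),(130,255,255));b[:260]=0;b[:,:265]=0;b[:,365:]=0
ys,xs=np.where(b>0);print(xs.min(),xs.max(),ys.min(),ys.max())
for x in [(316,172),(316.5,247)]: print(np.round(onplane(p,W,x,.074),4))
a=onplane(p,W,(316,172),.074);e=onplane(p,W,(316.5,247),.074);v=e-a;print(np.linalg.norm(v),np.arctan2(v[1],v[0]))
# jar shoulder rear edge (near top): corners
a=onplane(p,W,(277,220),.075);e=onplane(p,W,(355,220),.075);v=e-a;print('shoulder',a,e,np.linalg.norm(v),np.arctan2(v[1],v[0])+np.pi/2)
# bright row profile of handle
for r in (180,195,210): print(r, im[r,305:330].sum(1).tolist())
# stripe
a=onplane(p,W,(316,334),.110);e=onplane(p,W,(322,360),.110);v=e-a;print('stripe',np.arctan2(v[1],v[0]))
c=onplane(p,W,((xs.min()+xs.max())/2,320),.110);print(c)
for q in [(491,129),(616,75),(519,232)]: print(np.round(onplane(p,W,q,.008),4))
z=cv2.resize(im[150:260,440:640,::-1],(800,440),interpolation=2);cv2.imwrite("pics/z1.png",z)
z=cv2.resize(im[160:370,220:420,::-1],(570,600),interpolation=2);cv2.imwrite("pics/z2.png",z)
```

```text
270 359 273 363
[ 0.4738 -0.1628  0.074 ]
[ 0.5218 -0.1901  0.074 ]
0.0551978011023804 -0.5163744798914258
shoulder [ 0.48964103 -0.20328901  0.075     ] [ 0.51675461 -0.15624345  0.075     ] 0.054299457306834095 2.618762471530045
180 [366, 363, 378, 469, 597, 674, 676, 673, 680, 682, 678, 678, 674, 673, 669, 654, 621, 549, 459, 388, 369, 358, 361, 357, 353]
195 [366, 364, 403, 556, 700, 765, 765, 765, 765, 765, 765, 765, 765, 765, 765, 765, 731, 647, 510, 399, 366, 341, 303, 233, 217]
210 [366, 371, 416, 561, 703, 765, 765, 765, 765, 765, 765, 765, 765, 765, 765, 764, 718, 624, 478, 383, 362, 336, 279, 226, 219]
stripe -0.33577776806351556
[ 0.55097206 -0.20841683  0.11      ]
[ 0.5285 -0.0249  0.008 ]
[0.5381 0.0763 0.008 ]
[ 0.6308 -0.0354  0.008 ]
```

View pics/z2.png

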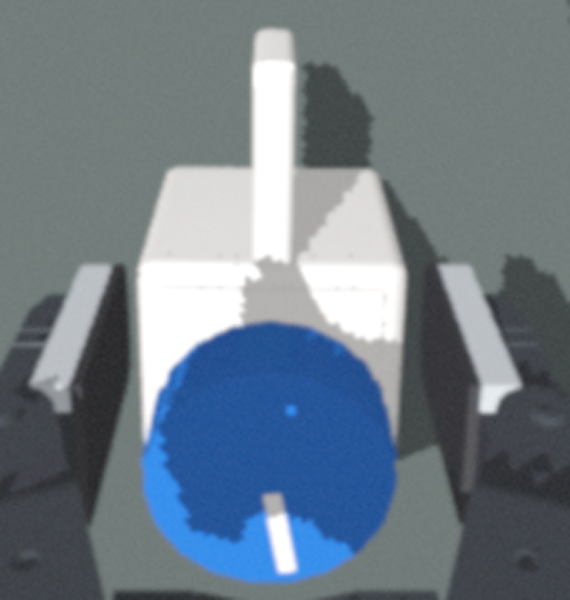

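Run:
```python
from h import *
d=np.load("w1.npz");p=dict(fx=d["fx"],fy=d["fx"],cx=d["cx"],cy=d["cy"]);W=d["W"];im=d["pix"]
f=lambda x,y:(220+x*200/570-.5,160+y*.35-.5)
a=onplane(p,W,f(139,268),.074);e=onplane(p,W,f(404,268),.074);v=e-a;n=np.linalg.norm(v);yaw=np.arctan2(v[1],v[0])-np.pi/2;print('shoulder',n,yaw)
yaw=yaw
m=(a+e)/2; jc=m+.035*np.array([np.cos(yaw),np.sin(yaw),0]);print(jc, m)
a=onplane(p,W,f(273,62),.073);e=onplane(p,W,f(272,262),.074);v=e-a;print('handle',a,e,np.linalg.norm(v),np.arctan2(v[1],v[0]))
hc=e-.03*v/np.linalg.norm(v);print('grasp',hc)
# fit model: cap top circle left/right/bottom
for (x,y) in [(143,460),(396,450),(272,580)]: print(onplane(p,W,f(x,y),.105))
```

```text
shoulder 0.06738078095162062 -0.5228516969515544
[ 0.55586599 -0.21115746  0.074     ] [ 0.52554204 -0.1936801   0.074     ]
handle [ 0.47926452 -0.16652596  0.073     ] [ 0.52414255 -0.19272576  0.074     ] 0.05197563831254672 -0.5284227668237391
grasp [ 0.49823925 -0.1776034   0.07342281]
[ 0.53981803 -0.23651068  0.105     ]
[ 0.56689856 -0.18394778  0.105     ]
[ 0.58546812 -0.22803939  0.105     ]
```

View pics/z1.png

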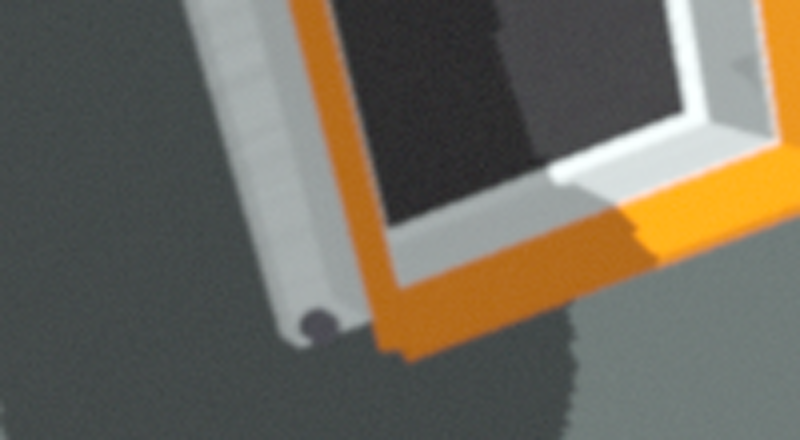

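```bash
python3 -m pendant '[[[5,0,0],[0,0,0],4],[[9.2,0,0],[0,0,0],4],[[9.2,0,0],[0,0,0],4],[[9.2,0,0],[0,0,0],0],[[9.2,0,0],[0,0,0],0],[[9.2,0,0],[0,0,0],0],[[9.2,0,0],[0,0,0],0]]' 110
python3 - <<'E'
from h import *
p,W=shot("wrist","w2");p,W=shot("side","s2");print(bot.state())
E
```

```text
time: 5.25
eef_pos: [0.5013, -0.1785, 0.0603]
tool_rot: [-0.819, 1.409, 0.815]
wrist_force: [0.1, -1.1, 6.7]
width: 0.089
{'time': 5.35, 'q': array([ 0.37301055,  0.48776659, -0.1561943 ,  1.97996589,  0.11714896,
        0.67874641,  1.19336946]), 'qvel': array([ 0.00185286,  0.00201633, -0.00044937, -0.00059681, -0.00055404,
       -0.00050257, -0.00144583]), 'joint_torque': array([-3.47904246e-01, -5.22190654e+01, -1.44068029e+00, -1.93733472e+01,
       -9.71328467e-02, -3.42519628e-01,  8.54045385e-03]), 'eef_pos': array([ 0.50131666, -0.17848848,  0.0603124 ]), 'tool_rot': array([-0.81937292,  1.40943634,  0.81485921]), 'wrist_force': array([-1.60932078, -0.07170872,  7.17325832]), 'torque': array([-0.09690864,  0.24034565,  0.06645953]), 'width': 0.09239614253139199}
```

View pics/w2.png

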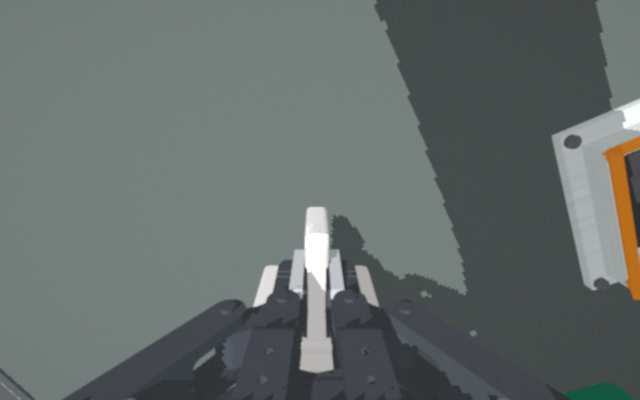

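```bash
python3 -m pendant '[[[-2,0,0],[0,0,0],0],[[-5,0,0],[0,0,0],0],[[-8,0,0],[0,0,0],0],[[-8,0,0],[0,0,0],0],[[-8,0,0],[0,0,0],0]]'
python3 - <<'E'
from h import *
p,W=shot("side","s3");q,V=shot("scene","c3");print(bot.state())
cv2.imwrite("pics/z3.png",np.hstack([cv2.resize(p["pixels"][150:300,270:430,::-1],(400,375)),cv2.resize(q["pixels"][110:260,230:390,::-1],(400,375))]))
E
```

```text
time: 5.98
eef_pos: [0.5003, -0.1782, 0.1396]
tool_rot: [-0.819, 1.41, 0.815]
wrist_force: [-0.0, -0.3, -5.3]
width: 0.089
{'time': 6.075, 'q': array([ 0.38939457,  0.37292889, -0.17319233,  1.92446344,  0.08414491,
        0.84998387,  1.22205101]), 'qvel': array([-2.34201414e-04,  5.00152495e-03, -2.91982770e-05, -4.51632947e-03,
        2.97998987e-03,  1.23018798e-02,  1.12805947e-02]), 'joint_torque': array([ 2.86988280e-02, -5.52708578e+01, -1.27519827e+00, -2.67536312e+01,
        8.22451548e-02, -2.63016438e-01, -4.03127633e-04]), 'eef_pos': array([ 0.5000327 , -0.17812753,  0.13898409]), 'tool_rot': array([-0.81813665,  1.41115232,  0.81653395]), 'wrist_force': array([-0.17693869, -0.05155925, -3.47069728]), 'torque': array([0.10124451, 0.25055546, 0.03680363]), 'width': 0.0891936682976482}
```

View pics/z3.png

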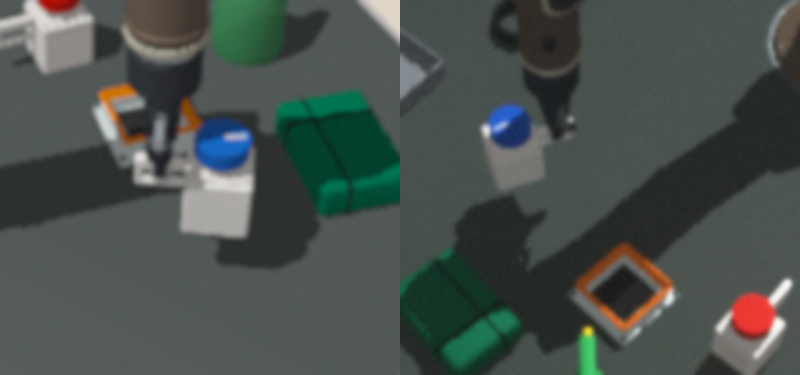

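```bash
cat >> h.py <<'E'
def plan(target,yawz):
    """tool shift (cm) and turn about tool axes to put TCP at target, pointing down, tool z at angle yawz"""
    s=bot.state();M=R.from_rotvec(s["tool_rot"]).as_matrix()
    t=M.T@(np.array(target)-s["eef_pos"])*100
    x=np.array([0,0,-1.]);z=np.array([np.cos(yawz),np.sin(yawz),0]);N=np.c_[x,np.cross(z,x),z]
    r=R.from_matrix(M.T@N).as_rotvec()
    print("pos",np.round(s["eef_pos"],4),"zang",np.arctan2(M[1,2],M[0,2]),"xdir",np.round(M[:,0],3),"t",s["time"]);print("shift cm",np.round(t,2),"turn",np.round(r,3))
E
python3 - <<'E'
from h import *
plan([.5187,.0276,.139],-0.095+np.pi/2)
E
```

```text
pos [ 0.5    -0.1781  0.139 ] zang 1.0497000693451044 xdir [ 0.001 -0.001 -1.   ] t 6.075
shift cm [-1.000e-02  8.620e+00  1.877e+01] turn [-0.426 -0.     0.001]
```

```bash
python3 -m pendant '[[[0,1.0,2.2],[-0.05,0,0],0],[[0,2.5,5.5],[-0.12,0,0],0],[[0,4.3,9.4],[-0.21,0,0],0],[[0,6.1,13.3],[-0.3,0,0],0],[[0,7.6,16.6],[-0.38,0,0],0],[[0,8.6,18.8],[-0.426,0,0],0],[[0,8.6,18.8],[-0.426,0,0],0],[[0,8.6,18.8],[-0.426,0,0],0]]'
python3 - <<'E'
from h import *
p,W=shot("side","s4");q,V=shot("scene","c4");w,U=shot("wrist","w4")
plan([.5187,.0276,.139],-0.095+np.pi/2)
for n,p_,W_ in (("side",p,W),("scene",q,V)):
  for o in ("jar","handle","cap","jar_mouth","block"):
    l=bot.landmark_of(p_,o)
    if l: print(n,o,np.round(l[0]["uv"],1),round(l[0]["score"],2))
np.savez("w4.npz",a=p["pixels"],b=q["pixels"],w=w["pixels"],W=W,V=V,U=U)
cv2.imwrite("pics/z4.png",np.hstack([cv2.resize(p["pixels"][110:260,250:410,::-1],(400,375)),cv2.resize(q["pixels"][140:290,240:400,::-1],(400,375))]))
E
```

```text
time: 7.08
eef_pos: [0.5188, 0.0269, 0.1384]
tool_rot: [-1.139, 1.254, 1.137]
wrist_force: [-0.0, -0.2, -4.8]
width: 0.09
pos [0.5189 0.0265 0.1387] zang 1.4736080032366123 xdir [ 0.001 -0.001 -1.   ] t 7.225
shift cm [-0.03  0.03  0.11] turn [-0.002 -0.001  0.001]
side jar [330.8 180.6] 0.85
side handle [309.8 167.6] 0.43
side cap [333.9 152.2] 0.5
side jar_mouth [328.9 154.2] 0.69
scene jar [320.  215.5] 0.95
scene handle [331.6 195.3] 0.49
scene cap [322.7 199.3] 0.49
scene jar_mouth [320.9 204.2] 0.89
scene block [316.  229.1] 0.97
```

View pics/z4.png

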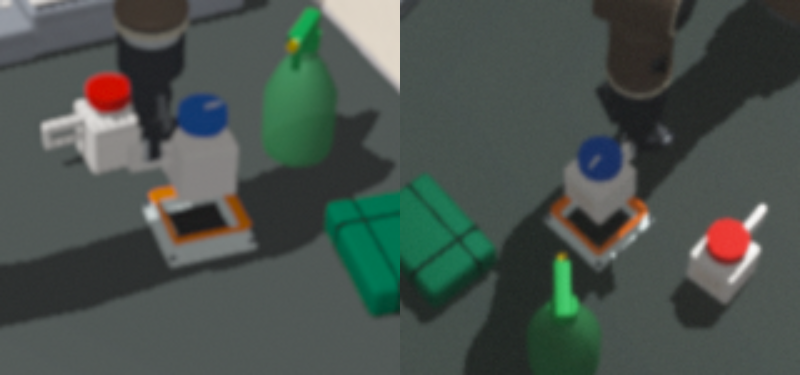

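View pics/w4.png

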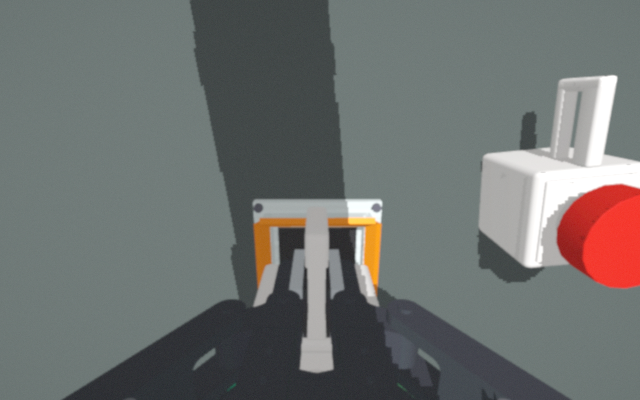

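Run:
```python
from h import *
d=np.load("w1.npz");p=dict(fx=d["fx"],fy=d["fx"],cx=d["cx"],cy=d["cy"]);d=np.load("w4.npz");W=d["U"];im=d["w"]
cv2.imwrite("pics/z5.png",cv2.resize(im[190:310,240:400,::-1],(800,600),interpolation=2))
yaw=1.4736-np.pi/2
C,S=np.cos(yaw),np.sin(yaw)
def loc(uv,z):  # in frame of TCP, x along jar x
    v=onplane(p,W,uv,z)-np.array([.5189,.0265,0]);return np.round([v[0]*C+v[1]*S,-v[0]*S+v[1]*C],4)
for u,z in [((253,201),.005),((382,201),.005),((258,208),.008),((377,208),.008),((257,226),.035),((380,226),.035)]: print(u,z,loc(u,z))
```

```text
(253, 201) 0.005 [ 0.0088 -0.056 ]
(382, 201) 0.005 [0.0088 0.0565]
(258, 208) 0.008 [ 0.0142 -0.0514]
(377, 208) 0.008 [0.0142 0.052 ]
(257, 226) 0.035 [ 0.0198 -0.0479]
(380, 226) 0.035 [0.0199 0.0499]
```

View pics/z5.png

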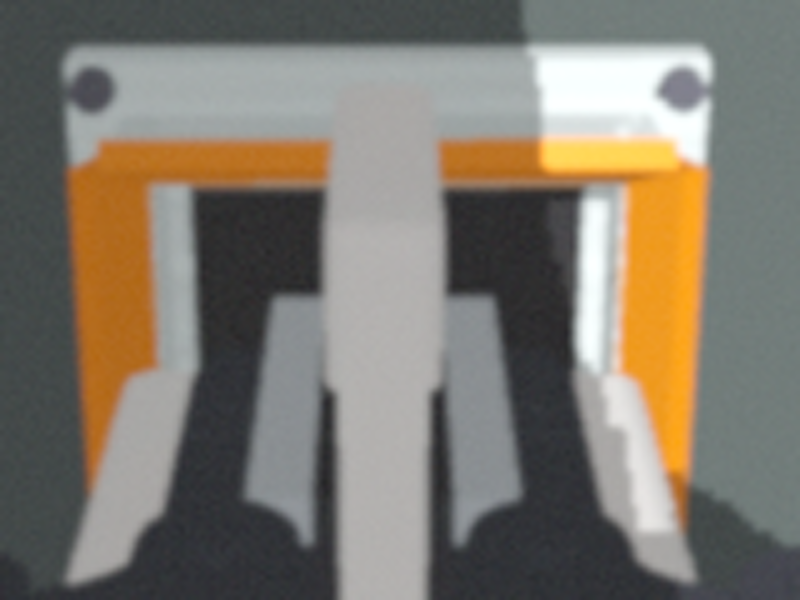

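```bash
python3 -m pendant '[[[1.5,0,0],[0,0,0],0],[[3,0,0],[0,0,0],0],[[4.5,0,0],[0,0,0],0],[[5.5,0,0],[0,0,0],0],[[5.5,0,0],[0,0,0],0]]'
python3 - <<'E'
from h import *
p,W=shot("side","s6");q,V=shot("scene","c6");w,U=shot("wrist","w6")
plan([.5187,.0276,.068],-0.095+np.pi/2)
cv2.imwrite("pics/z6.png",np.hstack([cv2.resize(p["pixels"][130:230,280:390,::-1],(400,375)),cv2.resize(q["pixels"][170:270,270:380,::-1],(400,375))]))
E
```

```text
time: 8.35
eef_pos: [0.5184, 0.0277, 0.0828]
tool_rot: [-1.139, 1.254, 1.139]
wrist_force: [-0.1, 0.3, -4.3]
width: 0.089
pos [0.5195 0.0278 0.0843] zang 1.475680641574276 xdir [ 0.002 -0.    -1.   ] t 8.5
shift cm [ 1.63  0.08 -0.03] turn [-0.    -0.     0.002]
```

View pics/z6.png

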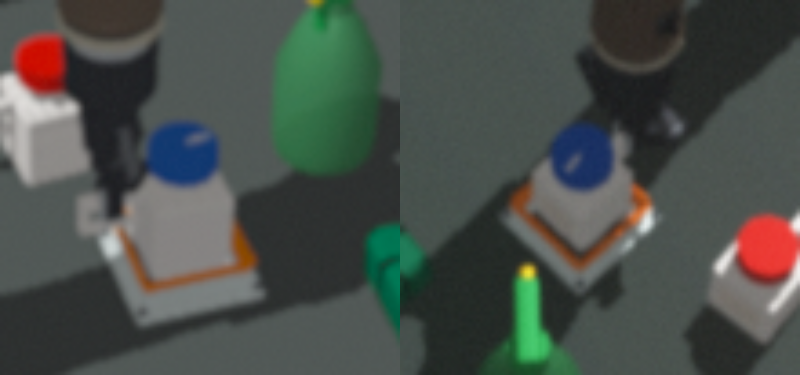

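View pics/w6.png

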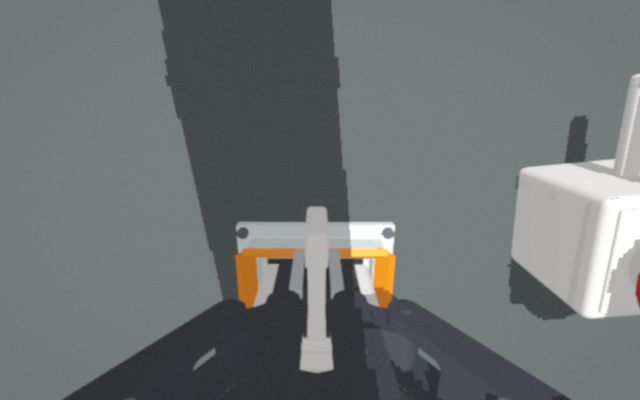

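```bash
python3 -m pendant '[[[0.6,0,0],[0,0,0],0],[[1.2,0,0],[0,0,0],0],[[1.6,0,0],[0,0,0],0],[[1.6,0,0],[0,0,0],0]]'
python3 - <<'E'
from h import *
p,W=shot("side","s7");q,V=shot("scene","c7")
plan([.5187,.0276,.068],-0.095+np.pi/2);print(bot.state()["wrist_force"],bot.state()["torque"])
cv2.imwrite("pics/z7.png",np.hstack([cv2.resize(p["pixels"][130:230,280:390,::-1],(400,375)),cv2.resize(q["pixels"][170:270,270:380,::-1],(400,375))]))
E
```

```text
time: 9.0
eef_pos: [0.5193, 0.0278, 0.0685]
tool_rot: [-1.14, 1.252, 1.137]
wrist_force: [-2.9, -0.2, 2.2]
width: 0.089
pos [0.5193 0.0278 0.0684] zang 1.4757346487823233 xdir [ 0.001 -0.001 -1.   ] t 9.1
shift cm [ 0.04  0.06 -0.02] turn [-0.    -0.001  0.002]
[-3.30075065  0.33830405  2.80764025] [-0.03746464  0.74381404  0.00159138]
```

View pics/z7.png

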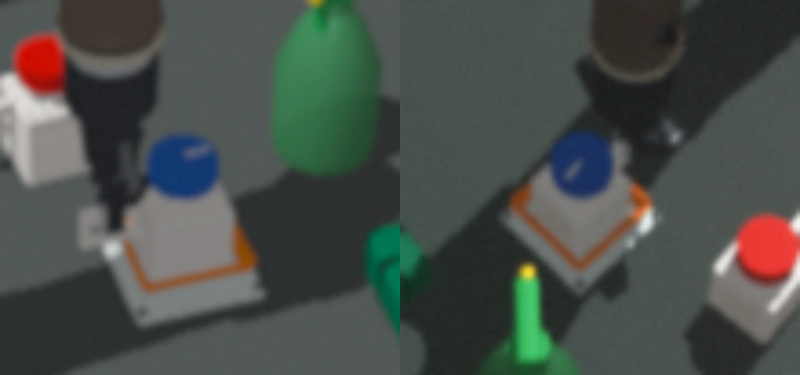

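```bash
python3 -m pendant '[[[0.1,0.05,0],[0,0,0],0.2],[[0,0.05,0],[0,0,0],3],[[0,0.05,0],[0,0,0],3],[[0,0.05,0],[0,0,0],3],[[-3,0,0],[0,0,0],3],[[-7,0,0],[0,0,0],4],[[-10,0,0],[0,0,0],6],[[-10,0,0],[0,0,0],8]]'
python3 - <<'E'
from h import *
p,W=shot("side","s8");q,V=shot("scene","c8");w,U=shot("wrist","w8")
plan([.583,.0205,.17],-0.095+np.pi/2);print(bot.state()["wrist_force"],bot.state()["q"])
for n,p_,W_ in (("side",p,W),("scene",q,V),("wrist",w,U)):
  for o,z in (("jar",.008),("handle",.075),("cap",.107),("jar_mouth",.111),("block",0)):
    l=bot.landmark_of(p_,o)
    if l: print(n,o,np.round(l[0]["uv"],1),np.round(onplane(p_,W_,l[0]["uv"],z),3),round(l[0]["score"],2))
np.savez("w8.npz",a=p["pixels"],b=q["pixels"],w=w["pixels"],W=W,V=V,U=U)
cv2.imwrite("pics/z8.png",np.hstack([cv2.resize(p["pixels"][130:230,280:390,::-1],(400,375)),cv2.resize(q["pixels"][170:270,270:380,::-1],(400,375))]))
E
```

```text
time: 10.1
eef_pos: [0.5207, 0.028, 0.1707]
tool_rot: [-1.142, 1.248, 1.134]
wrist_force: [0.1, 0.5, -1.2]
width: 0.874
pos [0.5187 0.0277 0.1676] zang 1.4756728334121818 xdir [ 0.    -0.001 -1.   ] t 10.25
shift cm [-0.24 -6.47 -0.1 ] turn [-0.    -0.001  0.   ]
[-0.79057769  0.16947131 -1.42325562] [ 0.13260518  0.33486309 -0.34352929  1.91443862  0.14125807  0.91519995
  1.19601751]
side jar [328.3 198.9] [0.579 0.024 0.008] 0.81
side cap [328.7 173.9] [0.579 0.026 0.107] 0.85
side jar_mouth [329.6 174. ] [0.579 0.02  0.111] 0.58
side block [328.5 199.4] [0.583 0.03  0.   ] 0.91
scene jar [319.4 228.9] [0.586 0.026 0.008] 0.55
scene handle [217.5 144.6] [ 0.589 -0.476  0.075] 0.62
scene cap [318.8 211.8] [0.577 0.014 0.107] 0.62
scene jar_mouth [319.  213.9] [0.584 0.021 0.111] 0.64
scene block [318.2 229.6] [0.587 0.022 0.   ] 0.97
wrist jar [316.7 245. ] [0.583 0.021 0.008] 0.6
wrist handle [318.6 206.1] [0.519 0.029 0.075] 0.78
wrist cap [313.8 309.7] [0.586 0.019 0.107] 0.86
```

View pics/z8.png

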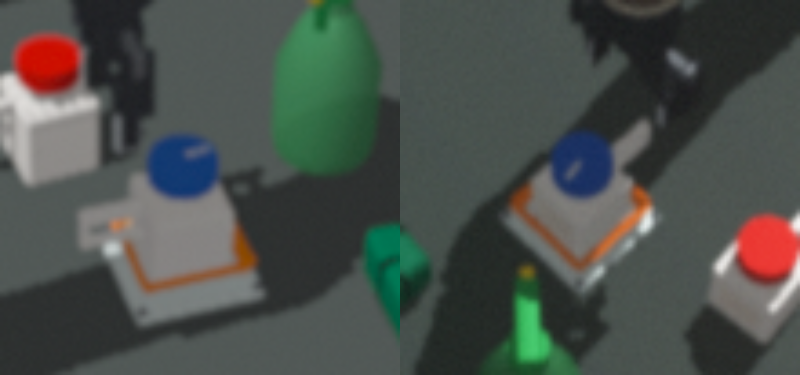

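View pics/w8.png

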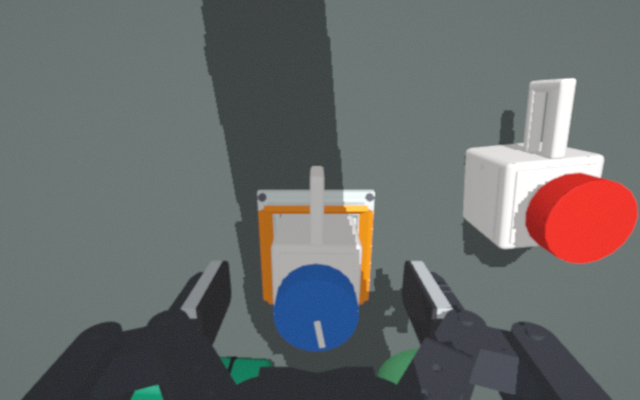

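Run:
```python
from h import *
d=np.load("w1.npz");p=dict(fx=d["fx"],fy=d["fx"],cx=d["cx"],cy=d["cy"]);d=np.load("w8.npz");U=d["U"];im=d["w"]
hsv=cv2.cvtColor(im,cv2.COLOR_RGB2HSV)
b=cv2.inRange(hsv,(100,120,40),(130,255,255));b[:260]=0;b[352:]=0;b[:,:265]=0;b[:,365:]=0
b=cv2.morphologyEx(b,cv2.MORPH_CLOSE,np.ones((7,7)))
c=max(cv2.findContours(b,cv2.RETR_EXTERNAL,2)[0],key=cv2.contourArea)
x,y,w,h=cv2.boundingRect(c);print(x,y,w,h)
t=np.linspace(0,2*np.pi,180)
def f(v):
    P=np.concatenate([np.c_[v[0]+.029*np.cos(t),v[1]+.029*np.sin(t),0*t+z] for z in (.096,.118)])
    q=proj(p,U,P);return [q[:,0].min()-x+.5,q[:,0].max()-(x+w-.5),q[:,1].min()-y+.5,q[:,1].max()-(y+h-.5)]
r=least_squares(f,[.583,.02]);print(r.x,r.fun)
cv2.imwrite("pics/z9.png",cv2.resize(im[255:355,265:370,::-1],(630,600),interpolation=2))
g=im.min(2).astype(float);g[:300]=0;m=(g>150);m[352:]=0;m[:,:285]=0;m[:,:]&=(b>0)|False
ys,xs=np.where(m);print(len(xs),xs.mean(),ys.mean())
if len(xs)>5:
    v=cv2.fitLine(np.c_[xs,ys].astype(np.float32),2,0,.01,.01).ravel()
    a=onplane(p,U,(v[2]-v[0]*8,v[3]-v[1]*8),.118);e=onplane(p,U,(v[2]+v[0]*8,v[3]+v[1]*8),.118);print('stripe',a,e,np.arctan2(*(e-a)[1::-1]))
```

```text
273 265 86 87
[0.58404361 0.02040395] [ 0.48439832 -0.48461352 -0.43351717  0.42234611]
0 nan nan<stdin>:15: RuntimeWarning: Mean of empty slice.
  ret = ret.dtype.type(ret / rcount)
```

View pics/z9.png

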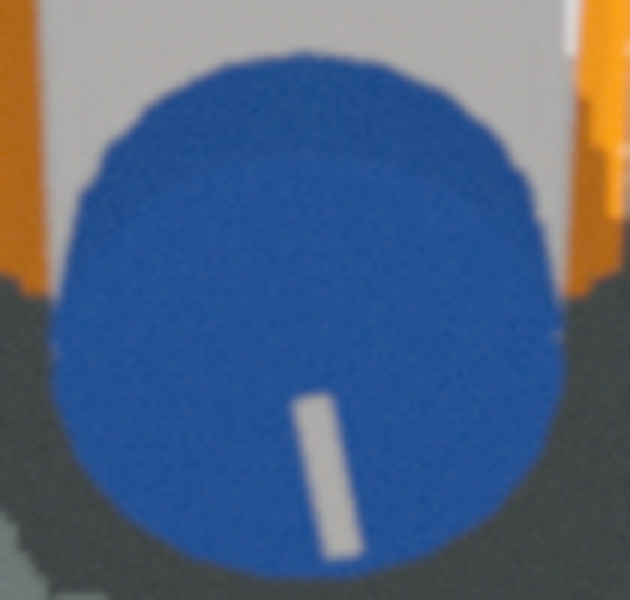

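```bash
python3 - <<'E'
from h import *
plan([.584,.0204,.165],0.9)
E
python3 -m pendant '[[[0,-3,0],[0.15,0,0],8.5],[[0.2,-6.5,-0.1],[0.35,0,0],8.5],[[0.2,-6.5,-0.1],[0.53,0,0],8.5],[[0.2,-6.5,-0.1],[0.576,0,0],8.5],[[0.2,-6.5,-0.1],[0.576,0,0],8.5]]' 80
python3 - <<'E'
from h import *
w,U=shot("wrist","w10")
plan([.584,.0204,.095],0.9);print(bot.state()["wrist_force"],bot.state()["q"],bot.state()["width"])
E
```

```text
pos [0.5192 0.0278 0.1685] zang 1.4756913356851302 xdir [ 0.002 -0.001 -1.   ] t 11.0
shift cm [ 0.36 -6.52 -0.12] turn [ 0.576 -0.     0.002]
time: 11.62
eef_pos: [0.5838, 0.0208, 0.1665]
tool_rot: [-0.704, 1.453, 0.702]
wrist_force: [0.7, 1.0, -0.0]
width: 0.994
pos [0.5838 0.0208 0.1665] zang 0.9012672708133149 xdir [ 0.001 -0.001 -1.   ] t 11.675
shift cm [ 7.15 -0.03 -0.02] turn [0.001 0.    0.002]
[0.25274489 0.15566352 0.97335413] [ 0.03486095  0.42320881 -0.20271165  1.76972584  0.10241903  0.9574522
  0.69189833] 0.9943879960516638
```

View pics/w10.png

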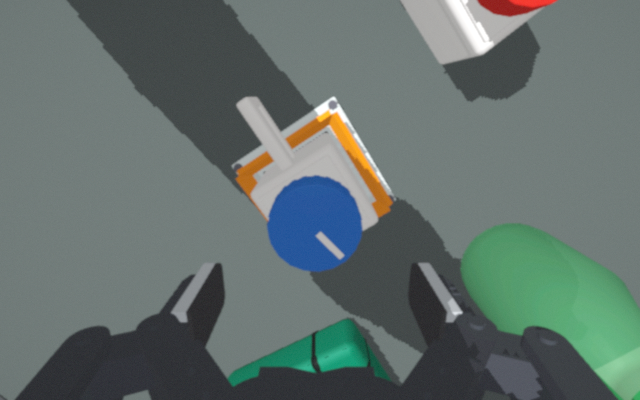

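```bash
python3 - <<'E'
from h import *
for n in ("scene","side"):
    p,W=shot(n)
    for o in ("spray_bottle","red_jar","parcel_a"):
        l=bot.landmark_of(p,o)
        if l: print(n,o,np.round(onplane(p,W,l[0]["uv"],0),3),round(l[0]["score"],2))
E
python3 -m pendant '[[[3,0,0],[0,0,0],8.5],[[5.5,0,0],[0,0,0],8.5],[[7.1,0,0],[0,0,0],8.5],[[7.1,0,0],[0,0,0],8.5]]' 80
python3 - <<'E'
from h import *
p,W=shot("side","s11");w,U=shot("wrist","w11")
plan([.584,.0204,.095],0.9);print(bot.state()["wrist_force"])
cv2.imwrite("pics/z11.png",np.hstack([cv2.resize(p["pixels"][110:230,280:390,::-1],(367,400)),cv2.resize(w["pixels"][:,:,::-1],(430,400))]))
E
```

```text
scene spray_bottle [0.777 0.123 0.   ] 0.74
scene red_jar [0.531 0.197 0.   ] 0.78
side spray_bottle [0.777 0.126 0.   ] 0.92
side red_jar [0.536 0.218 0.   ] 0.91
side parcel_a [ 0.767 -0.123  0.   ] 0.65
time: 12.58
eef_pos: [0.5832, 0.0205, 0.0946]
tool_rot: [-0.703, 1.455, 0.702]
wrist_force: [0.3, -0.2, 0.8]
width: 0.995
pos [0.5844 0.0206 0.0962] zang 0.8999515409784249 xdir [ 0.002 -0.001 -1.   ] t 12.675
shift cm [ 0.12  0.02 -0.04] turn [-0.     0.001  0.002]
[-0.03771403  0.6947963   0.16934058]
```

View pics/z11.png

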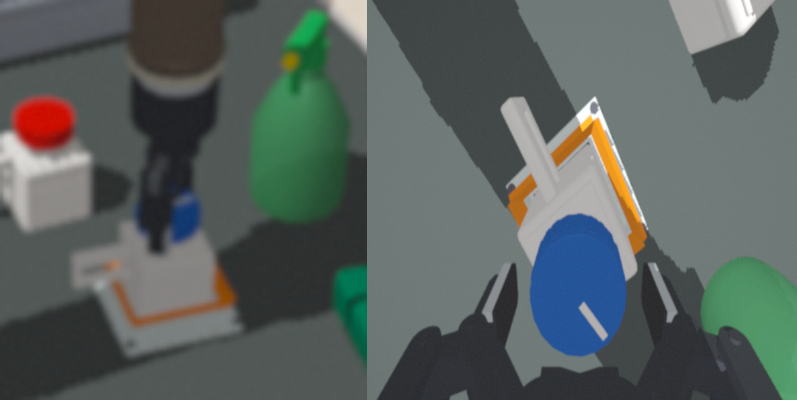

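```bash
python3 -m pendant '[[[0,0,0],[0,0,0],5],[[0,0,0],[0,0,0],4],[[0,0,0],[0,0,0],4],[[0,0,0],[0,0,0],4],[[0,0,0],[0,0,0],4]]' 80
python3 - <<'E'
from h import *
w,U=shot("wrist","w12")
plan([.584,.0204,.095],0.9);print(bot.state()["wrist_force"],bot.state()["torque"])
E
```

```text
time: 13.3
eef_pos: [0.5848, 0.02, 0.0975]
tool_rot: [-0.704, 1.451, 0.699]
wrist_force: [-1.7, -1.0, 6.9]
width: 0.66
pos [0.5848 0.02   0.0975] zang 0.8993215128611233 xdir [ 0.004 -0.001 -1.   ] t 13.35
shift cm [ 0.25  0.09 -0.02] turn [-0.001  0.001  0.004]
[-2.21075973 -2.09171742  6.71229033] [-0.283436    0.39024364  0.04749153]
```

View pics/w12.png

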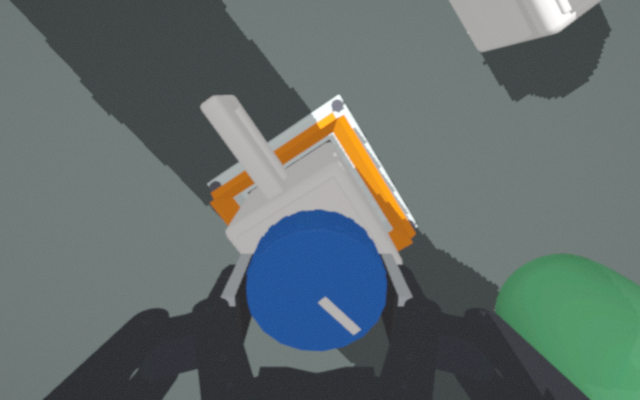

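```bash
python3 -m pendant '[[[0,0,0],[-0.1,0,0],4],[[0,0,0],[-0.2,0,0],4],[[0,0,0],[-0.3,0,0],4],[[0,0,0],[-0.4,0,0],4],[[0,0,0],[-0.4,0,0],4]]'
python3 - <<'E'
from h import *
w,U=shot("wrist","w13")
plan([.584,.0204,.0975],2.0);print(bot.state()["wrist_force"],bot.state()["torque"])
E
```

```text
time: 13.98
eef_pos: [0.5851, 0.02, 0.0982]
tool_rot: [-1.009, 1.323, 1.003]
wrist_force: [-1.3, -0.4, 3.9]
width: 0.657
pos [0.5851 0.0198 0.0982] zang 1.29711599479326 xdir [ 0.005 -0.001 -1.   ] t 14.025
shift cm [0.07 0.12 0.02] turn [-0.703 -0.002  0.005]
[-0.94550608 -0.05908071  4.00016754] [0.12570909 0.26072552 0.12749556]
```

View pics/w13.png

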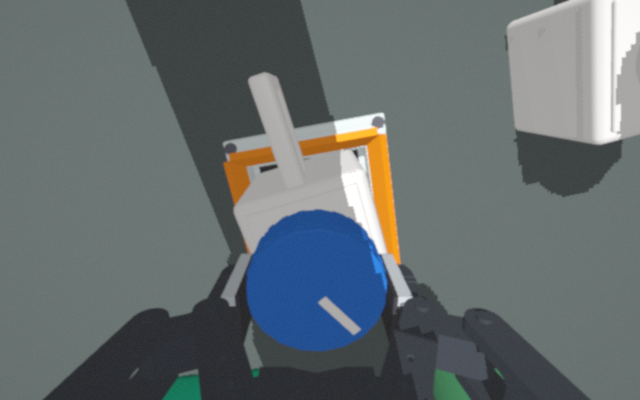

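```bash
python3 -m pendant '[[[0,0,0],[-0.12,0,0],4],[[0,0,0],[-0.24,0,0],4],[[0,0,0],[-0.36,0,0],4],[[0,0,0],[-0.48,0,0],4],[[0,0,0],[-0.6,0,0],4],[[0,0,0],[-0.7,0,0],4],[[0,0,0],[-0.7,0,0],4]]'
python3 - <<'E'
from h import *
w,U=shot("wrist","w14")
plan([.584,.0204,.0975],2.0);print(bot.state()["wrist_force"],bot.state()["torque"])
E
```

```text
time: 14.9
eef_pos: [0.586, 0.021, 0.0991]
tool_rot: [-1.52, 0.973, 1.51]
wrist_force: [-0.8, 3.0, 6.9]
width: 0.658
pos [0.586  0.021  0.0991] zang 1.9954976236103217 xdir [ 0.007  0.    -1.   ] t 14.95
shift cm [0.16 0.2  0.03] turn [-0.004 -0.003  0.006]
[-0.69268331  3.057349    6.77412365] [ 0.62295341  0.17291186 -0.05146387]
```

View pics/w14.png

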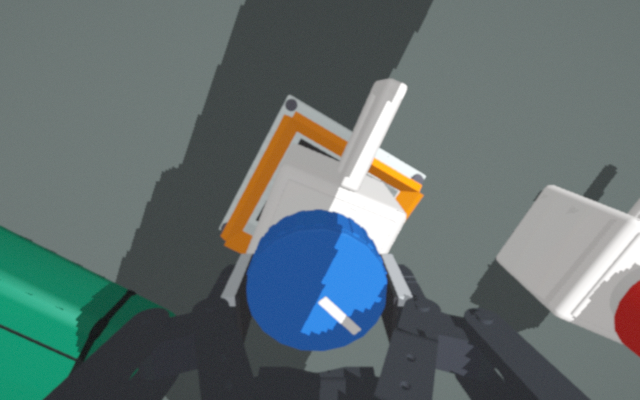

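Run:
```python
from h import *
w,U=shot("wrist")
def ang(a,b,z):
    v=onplane(w,U,b,z)-onplane(w,U,a,z);return np.arctan2(v[1],v[0]),np.linalg.norm(v)
h=ang((393,88),(351,185),.082);s=ang((323,302),(357,330),.12);print(h,s,s[0]-h[0])
```

```text
(np.float64(0.05839013524221106), np.float64(0.047465244657391985)) (np.float64(1.228568124945154), np.float64(0.020226099755467488)) 1.170177989702943
```

```bash
python3 -m pendant '[[[-0.2,0,0],[0,0,0],4],[[-0.4,0,0],[0,0,0],4],[[-0.6,0,0],[0,0,0],4],[[-0.6,0,0],[0,0,0],4]]'
python3 - <<'E'
from h import *
w,U=shot("wrist","w15");p,W=shot("side","s15")
plan([.584,.0204,.134],2.0);print(bot.state()["wrist_force"],bot.state()["torque"])
cv2.imwrite("pics/z15.png",np.hstack([cv2.resize(p["pixels"][110:230,280:390,::-1],(367,400)),cv2.resize(w["pixels"][:,:,::-1],(430,400))]))
E
```

```text
time: 15.5
eef_pos: [0.5858, 0.0208, 0.1051]
tool_rot: [-1.518, 0.974, 1.508]
wrist_force: [-0.8, 0.7, -0.8]
width: 0.661
pos [0.5858 0.0209 0.1051] zang 1.9950355330160283 xdir [ 0.007 -0.    -1.   ] t 15.6
shift cm [-2.89  0.17  0.02] turn [-0.005 -0.003  0.006]
[-0.26477939  0.67597874 -0.51311538] [ 0.09676511  0.16452962 -0.00953939]
```

View pics/z15.png

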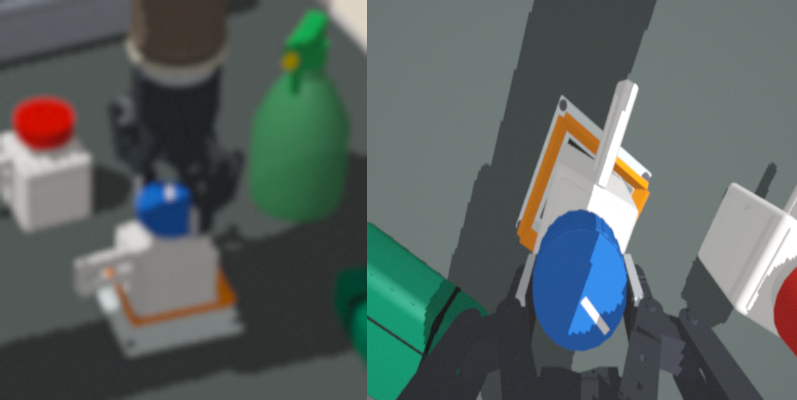

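Force is −0.6 N (cap weight alone), so the threads let go. I'm raising it the rest of the way.

```bash
python3 -m pendant '[[[-0.7,0,0],[0,0,0],4],[[-1.4,0,0],[0,0,0],4],[[-2.1,0,0],[0,0,0],4],[[-2.7,0,0],[0,0,0],4],[[-2.8,0,0],[0,0,0],4],[[-2.8,0,0],[0,0,0],4],[[-2.8,0,0],[0,0,0],4]]'
python3 - <<'E'
from h import *
w,U=shot("wrist","w16");p,W=shot("side","s16");q,V=shot("scene","c16")
plan([.584,.0204,.134],2.0);print(bot.state()["wrist_force"],bot.state()["torque"])
for n,p_,W_ in (("side",p,W),("scene",q,V)):
  for o,z in (("jar",.008),("cap",.142),("jar_mouth",.111),("block",0)):
    l=bot.landmark_of(p_,o)
    if l: print(n,o,np.round(l[0]["uv"],1),np.round(onplane(p_,W_,l[0]["uv"],z),3),round(l[0]["score"],2))
def f(c):print(c)
cv2.imwrite("pics/z16.png",np.hstack([cv2.resize(p["pixels"][110:230,280:390,::-1],(367,400)),cv2.resize(q["pixels"][140:260,260:370,::-1],(367,400))]))
E
```

```text
time: 16.48
eef_pos: [0.5854, 0.0208, 0.1328]
tool_rot: [-1.518, 0.974, 1.509]
wrist_force: [0.0, -0.0, -1.0]
width: 0.659
pos [0.5855 0.0209 0.1328] zang 1.995042852285177 xdir [ 0.006  0.    -1.   ] t 16.625
shift cm [-0.12  0.16  0.02] turn [-0.005 -0.003  0.006]
[ 0.09353716 -0.88742042 -1.18438874] [-0.01356433  0.04592175  0.01556366]
side jar [329.2 200. ] [0.58  0.018 0.008] 0.61
side cap [333.4 161.2] [0.598 0.036 0.142] 0.54
side jar_mouth [327.1 173.7] [0.573 0.024 0.111] 0.55
side block [328.1 198.3] [0.584 0.035 0.   ] 0.92
scene jar [317.3 226.1] [0.582 0.013 0.008] 0.95
scene cap [317.6 204.9] [0.574 0.006 0.142] 0.56
scene jar_mouth [317.3 214.3] [0.589 0.017 0.111] 0.57
scene block [319.2 229.7] [0.585 0.025 0.   ] 0.77
```

View pics/z16.png

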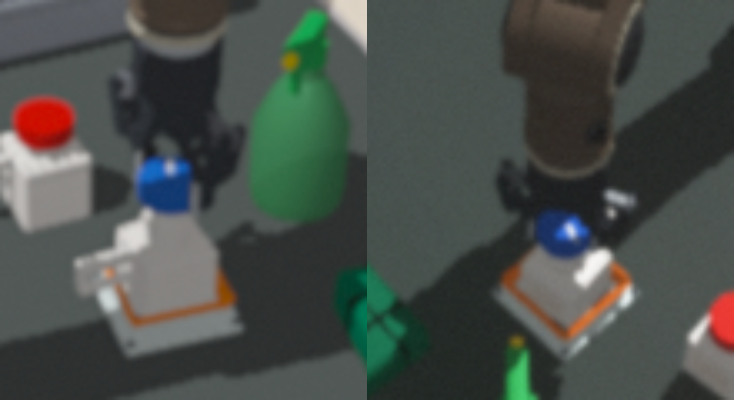

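View pics/w16.png

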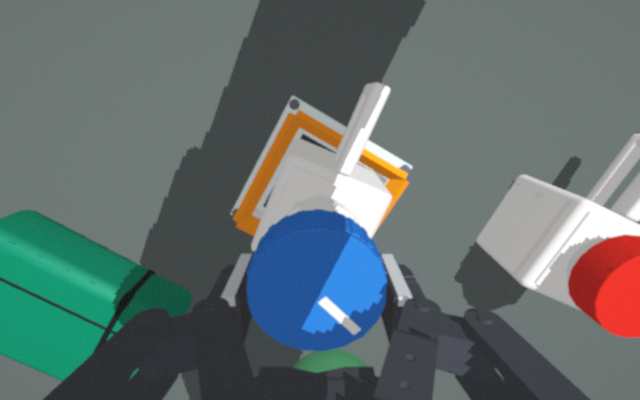

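Run:
```python
from workcell import bot
s=bot.state();print(abs(s["qvel"]).max(),s["eef_pos"],s["width"],s["time"]);print(bot.job_done())
```

```text
0.002067339037149094 [0.58563853 0.02089163 0.13304277] 0.66068611651963 17.025
the job is handed in; nothing more can be done
None
```

I carried the blue-capped jar by its handle into the block's pocket and unscrewed the cap. I lifted the cap straight off and handed the job in at about 17 s, still holding it level over the open mouth.

**Last checks**
- **Jar in the block:** from the hand's height when I let go, the jar's underside was about 8 mm up, which is the pocket floor. In the last pictures it stands upright in the block.
- **Cap turned:** I turned the hand 1.10 rad anticlockwise. The stripe against the handle then measured about 1.17 rad, past the 1.05 where the threads let go. After the first 6 mm of lift, the wrist carried only about the cap's weight (0.5 N).
- **Cap held:** the hand rose about 35 mm from where it gripped the cap. That puts the skirt about 2 cm above the mouth, assuming the cap did not slip in the grip; the stripe did not shift between the jaws. The hand sits about 2 mm from the cap's measured position before the turn, and the arm was still.
- **Everything else:** the red jar, parcel and spray bottle look untouched. I did not re-measure any bystander.

**Where readings disagreed**
- **Jar yaw:** it measured about 0.15 rad after the turn, more than the 0.1 rad the pocket should allow. I put that down to reading it from a picture.
- **Cap position:** the detector's final cap points from the two fixed cameras scattered by 2–3 cm at low scores. I relied on the arm's pose and the wrist picture instead.

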